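Seat a mirror blank in its three-pin nest

ROBOT

A 7-joint arm with a two-finger parallel gripper is mounted at the origin on the work surface. World frame = base frame: x ahead of the robot, y to its left, z up, the work surface at z = 0. Lengths are in m, angles in rad, forces in N, time in s.
With the tool pointing down it reaches from about 0.4 to 0.85 m from the base axis. Payload 4.5 kg.
Tool frame: the origin (TCP) lies between the finger pads; the fingertips stand 22 mm ahead of it and the grasp point (between the pads) lies 3 mm ahead of it (bot.finger_overhang is the distance from the TCP to the fingertips, in m); y points along the fingers, x is the direction in which the jaws open and shut, and the axes are right-handed (so a half turn about y gives the same grasp; the last joint's range is limited). The gripper opens to 85 mm and grips with 20 to 120 N. Pads are 22 mm wide; open, the fingers measure 114 mm over their backs; the gripper's body (76 mm by 85 mm) begins 54 mm behind the grasp point. The pads swing forward as they close: fully open they stand 13 mm farther back than shut.
Start: joints at [1.149, 0.689, -0.195, 1.565, 0.157, 0.902, -0.215], TCP at [0.275, -0.561, 0.253] pointing down, gripper open.
Joint ranges: [-3.01, 3.01], [-0.46, 2.08], [-1.47, 1.51], [0.13, 2.56], [-1, 4.14], [0.04, 2.09], [-2.66, 2.66]. Speed limits (rad/s): [2.57, 2.57, 3.14, 3.14, 3.14, 3.14, 3.14].

INTERFACE

Orientations are given as a unit quaternion [x, y, z, w].
In Python, from cell import bot gives the robot as it stands.
- The arm moves only by the shell command python3 -m pendant 'ROWS' [OPENING] [FORCE]. ROWS is JSON, a list that holds one entry, the list of rows, each a list of 4 numbers: the shift along the tool's x, y, z in mm, then the turn about the tool's y in degrees. A call has exactly 5 rows; each row shifts and turns the commanded pose from where the row before left it, along the tool's axes as they then stand; what a row does not reach is not made up. A row lasts 1/10 s, in which the tool goes at most 50 mm and 8.59 degrees, less where a joint would pass 70% of its speed; a pose out of reach is approached as far as the arm can. A call with a gripper value outside its range is refused whole. OPENING is the gripper command: -1 is shut, 1 is fully open, values between are in proportion, set as the call begins (- or left out, the last holds). The fingers move at their own pace and stop on an object; FORCE is the grip in N (left out, the last holds). Time passes only in rows, so rows that do not move let the fingers close, or fill a call up. It gives the time, the measured TCP pose, the force and the opening at its end, in the units of the state.
- bot.state(): the state, without advancing time (a new reading comes with each control period).
- bot.read_camera(name): name is "side" or "top"; returns a dict with "color" (400x640x3 uint8, blue, green, red), "fx", "fy", "cx", "cy" (pixels), "T" (4x4, takes a point from camera to world coordinates). Camera axes: x right, y up, looking along -z (the intrinsics and any distortion apply to the point x, -y, -z); pixel columns grow to the right and rows downward; lengths in m; the calibration is good to about 2 mm. A picture is of the moment at which its call begins. There is no depth.
- bot.sign_off(): hands the job in, once; it reports no verdict.
Trained networks look in the newest picture that a camera, given by its name, has taken for a name from the list of things; names that differ only in an ending like _2 or _b are one class to them, and where a whole thing is asked for, a point or a joint stands for the part that bears it (a point fixed in the world has none). Each returns a list of dicts, best first, with "confidence" (0 to 1); they miss things now and then, are a little off and sometimes report something else, mostly with a low value. They report only what shows in the picture. A call takes as long as a camera call. They do not tell look-alikes from the thing itself.
- bot.cut_out(camera, label): "region" (400x640 bool, what is visible of it) and "location" ([column, row] in pixels, amid what is visible of it).
- bot.tip_of(camera, label): "location" ([column, row] in pixels: a listed point, or the origin of a listed thing).
The state is a dict: "clock": time; "joint_positions": joint angles; "qd": joint speeds; "effort": joint torques, N m; "position": TCP position; "eef_rot": TCP orientation; "force": force on the tool from outside, world axes, zero at the start; "wrist_torque": the same for the moment, N m; "finger_gap": finger opening in m.
Only numpy, scipy, OpenCV 4.12 (cv2) and the standard library are available. Lean on these libraries where they do the work, as an engineer would, in place of code of your own. Each camera call takes 0.05 s, during which the arm holds its last target. There are 200 camera calls.

TASK

Take the round metal mirror blank that has a flat on its edge out of the drying rack, set it down on the base plate of the locating nest, let go of it, and nudge it home there so that its flat bears on both pins of the fence and its round edge bears on the single side pin, all three touching. It must lie flat on the plate and be let go at the end. Leave the fully round blank in the rack, and do not knock or shift the bottle, the beaker or the screwdriver.

Things in the scene. Friction and masses are not known exactly. Their poses are not given: they have to be found in the camera images.
- blank: Mirror blank to be seated: bare aluminium disc, 60 mm diameter, 18 mm thick, about 140 g, with one upright flat on its edge, a chord 36 mm long, 24 mm from the axis (54 mm wide across the flat). Origin on the round part's axis, at the underside; z up; its +x points squarely out of the flat. Starts in a rack channel, flat towards the rack's +x end within 0.1 rad. About 1 N slides it.
- round_blank: Bystander: a fully round aluminium disc, 60 mm diameter, 18 mm thick, no flat, in the rack's other channel. Origin at the centre of its underside. To be left there.
- rack: Drying rack, fixed: grey plastic tray 150 (x) by 146 mm (y), origin under its centre, left or right of the robot's middle line. Three ribs along x, 6 mm thick, tops 26 mm above the bench, at y = -70, 0, 70 mm, make two channels 64 mm wide, open at the ends. They leave 2 mm beside a blank, so grip it along the channel: a finger on the flat, one on the rim opposite.
- rack_floor (a point): Top of the rack's floor at its centre, 6 mm above the bench; axes as the rack's. Each channel has about 37 to 50 mm of free floor beyond each end of its blank.
- nest: Locating nest, fixed, on the side the rack leaves free: grey metal base plate 170 by 170 by 12 mm, origin under its centre. Three upright slick brass pins 10 mm across, 22 mm tall: two in front of a fence at its +x side, away from the robot, one in front of a stop block at its +y side. The rest of the plate, towards -x and -y, is bare: room to put the blank down and take it again.
- seat (a point): On top of the base plate, 12 mm above the bench, where the blank's origin lies when it touches all three pins: at x = 30, y = 25 mm in the nest's frame; axes as the nest's. Seated, the blank's flat faces the nest's +x. Pin axes from here: (29, -11) and (29, 11) mm for the flat, (0, 35) mm for the rim.
- fence (a point): Middle of the top of the fence's inner face, behind the two pins: fence 80 mm long (y), 12 mm thick, 20 mm above the plate, 32 mm in +x from the seat. No finger fits between it and the seated flat. Axes as the nest's.
- side_stop (a point): Middle of the top of the stop block's inner face, behind the single pin: block 30 mm long (x), 12 mm thick, 20 mm above the plate, 38 mm in +y from the seat. No finger fits between it and the seated blank. Axes as the nest's.
- dropper: Bystander: small amber bottle with a black cap, 36 mm in diameter, 85 mm tall, standing beyond the work; origin under its centre.
- beaker: Bystander: white ceramic beaker, 60 mm across the rim, 70 mm tall, standing beyond the work; origin under its centre.
- driver: Bystander: screwdriver 160 mm long lying on the bench between rack and nest, pointing away from the robot; origin at its middle on the underside.
Not all that is in view belongs to the job. Leave any pink or purple look-alike of the rack alone.

How it is judged:
By the outcome, as a careful person would: the job done as asked, in the order asked, and still so for the second after the job is handed in, with the robot touching nothing.
It also fails if it takes over 58 s, if anything falls off the work surface, if the arm or the gripper's body presses on something with over 40 N, if the wrist force passes 120 N, or if a joint passes its speed limit or range.

## Working session

There is one attempt and no reset: what is moved stays moved. The work goes in short steps, Python scripts to look and compute and a shell command to move; the robot and the scene stay as the last step left them, time stands still between calls to the robot, and variables do not carry over. Pictures are saved under pics/ and viewed, about 8 in all and at most 12, crops included, and the job is handed in when it is done.

```bash
ls; mkdir -p pics; cat > h.py <<'E'
import numpy as np,cv2
from cell import bot
from scipy.spatial.transform import Rotation as R
def ray(c,px):
    d=c.get("dist",c.get("distortion"))
    p=cv2.undistortPoints(np.array([[px]],float),np.array([[c["fx"],0,c["cx"]],[0,c["fy"],c["cy"]],[0,0,1.]]),None if d is None else np.array(d,float))[0,0]
    T=np.array(c["T"]); return T[:3,3],T[:3,:3]@np.array([p[0],-p[1],-1])
def at(c,px,z):
    o,d=ray(c,px); return o+d*(z-o[2])/d[2]
E
python3 - <<'E'
from h import *
for n in("top","side"):
    c=bot.read_camera(n); cv2.imwrite(f"pics/{n}0.png",c["color"]); print(n,{k:v for k,v in c.items() if k not in("color","T")},np.round(c["T"],3).tolist())
    for l,z in [("blank",.006),("round_blank",.006),("rack",0),("rack_floor",.006),("nest",0),("seat",.012),("fence",.032),("side_stop",.032),("dropper",0),("beaker",0),("driver",0)]:
        for r in bot.tip_of(n,l)[:3]: print(l,round(r["confidence"],2),np.round(r["location"],1),np.round(at(c,r["location"],z),4)[:2])
s=bot.state();print(s)
E
```

```text
pics
top {'fx': 371.56845993425964, 'fy': 371.56845993425964, 'cx': 314.399747276519, 'cy': 205.33101581654597} [[0.015, 0.994, -0.109, 0.476], [-0.999, 0.019, 0.04, 0.062], [0.041, 0.108, 0.993, 0.902], [0.0, 0.0, 0.0, 1.0]]
blank 0.68 [268.5 223.9] [0.5273 0.1355]
rack 0.79 [239.  111.4] [0.8066 0.2171]
rack 0.66 [254.5 224.4] [0.5259 0.1696]
rack 0.57 [190.  314.9] [0.312  0.3125]
rack_floor 0.84 [251.5 222.2] [0.5307 0.1762]
rack_floor 0.71 [186.8 316.3] [0.3099 0.318 ]
rack_floor 0.64 [240.7 112.9] [0.8007 0.2117]
nest 0.61 [390.7 216. ] [ 0.5522 -0.1622]
seat 0.89 [381.5 201.9] [ 0.5852 -0.1369]
seat 0.25 [253.5 226.7] [0.5197 0.1704]
fence 0.78 [381.  187.1] [ 0.6183 -0.1315]
fence 0.35 [310.7 139.9] [0.7293 0.0382]
side_stop 0.95 [370.4 205.6] [ 0.5734 -0.1059]
dropper 0.74 [309.8 139.7] [0.7391 0.0396]
beaker 0.63 [338.6 137.6] [ 0.7464 -0.0323]
beaker 0.41 [255.  222.3] [0.531  0.1686]
driver 0.67 [322.8 248.6] [0.4703 0.0038]
side {'fx': 420.1732901255526, 'fy': 420.1732901255526, 'cx': 318.9385047887448, 'cy': 195.69884282711755} [[0.846, 0.378, -0.375, 0.22], [-0.533, 0.
[... 748 characters left out ...]
.4759 0.0071]
{'clock': 1.2, 'joint_positions': array([ 1.14880738,  0.68910468, -0.19460258,  1.56529267,  0.15728974,
        0.90251656, -0.21511043]), 'qd': array([-0.00154673, -0.00056467,  0.00257845, -0.00060416, -0.00037356,
        0.00138917,  0.00021902]), 'effort': array([-2.70337468e-04, -5.39566863e+01, -1.26748256e+00, -1.58885801e+01,
        9.89147346e-03,  1.58934308e-03,  3.83878955e-06]), 'position': array([ 0.27514082, -0.5612013 ,  0.25331581]), 'eef_rot': array([ 0.60004256, -0.37408507,  0.37412824, -0.60003113]), 'force': array([ 0.17603495, -0.51563565, -0.31119934]), 'wrist_torque': array([ 0.02143402, -0.00853939, -0.01177374]), 'finger_gap': 0.08544552325220776}
```

```bash
python3 - <<'E'
from h import *
s=bot.state();print(np.round(R.from_quat(s["eef_rot"]).as_matrix(),3))
a=cv2.imread("pics/top0.png")[140:300,210:450]; b=cv2.imread("pics/side0.png")[140:320,220:460]
cv2.imwrite("pics/a1.png",np.vstack([cv2.resize(a,(400*2,267*2),interpolation=2)]))
cv2.imwrite("pics/b1.png",cv2.resize(b,(760,570),interpolation=2))
E
```

```text
[[ 0.44   0.     0.898]
 [-0.898 -0.     0.44 ]
 [ 0.    -1.     0.   ]]
```

View pics/a1.png

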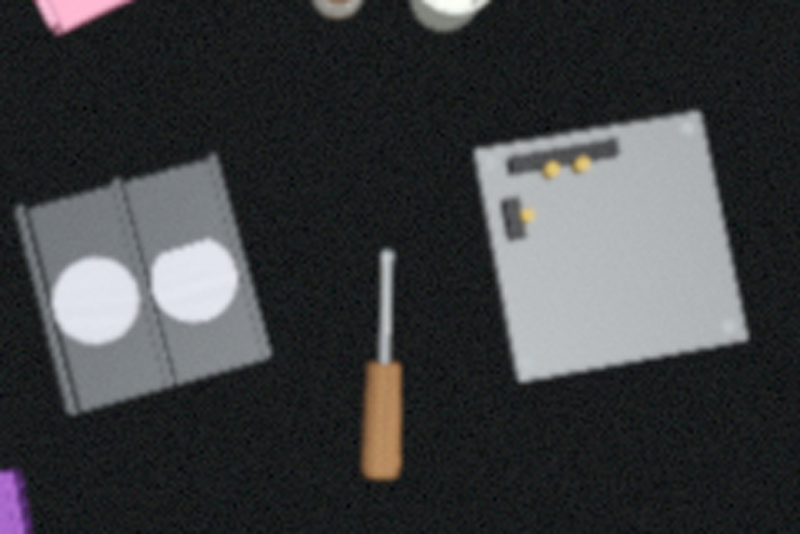

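View pics/b1.png

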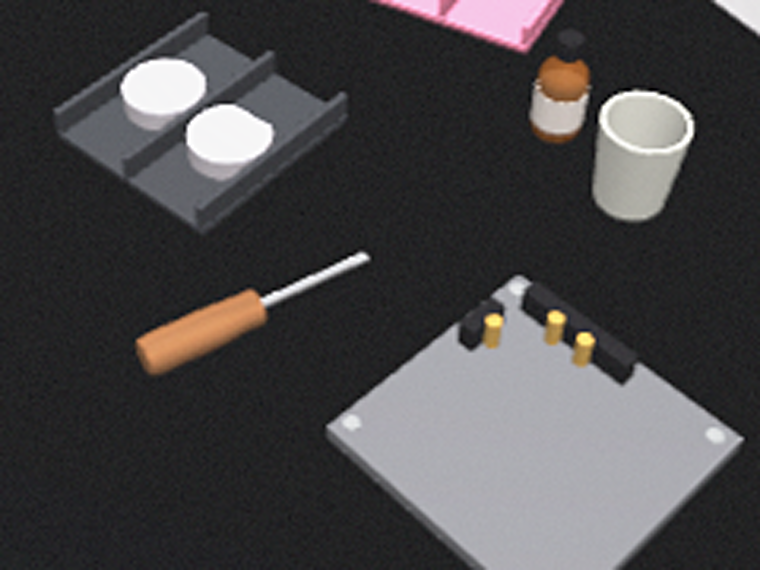

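The top view shows the rack at left. The flat blank is in its right channel, around full-image px (268,224), with the flat facing away from the robot. The round blank is at (239,230), the screwdriver in the middle, and the nest at right with pin tops near (376,191), (385,189) and (368,204). Next I'll measure these precisely.

```bash
cat > m.py <<'E'
from h import *
def blobs(mask,amin,amax):
    n,l,st,ce=cv2.connectedComponentsWithStats(mask.astype(np.uint8))
    return [(ce[i],l==i,st[i,4]) for i in range(1,n) if amin<st[i,4]<amax]
def fitdisc(c,m,z):
    # fit disc pose (x,y,yaw of flat) to top-face contour
    from scipy.optimize import least_squares
    k=max(cv2.findContours(m.astype(np.uint8),cv2.RETR_EXTERNAL,cv2.CHAIN_APPROX_NONE)[0],key=len)[:,0]
    P=np.array([at(c,p,z)[:2] for p in k.astype(float)])
    def f(v):
        d=P-v[:2]; e=np.array([np.cos(v[2]),np.sin(v[2])])
        return np.maximum(np.hypot(*d.T)-.030-v[3],d@e-.024-v[3])
    best=min((least_squares(f,[*P.mean(0),a,0],loss="soft_l1",f_scale=.0005) for a in np.arange(-3,3.1,.3)),key=lambda r:r.cost)
    return best.x,np.sqrt(np.mean(best.fun**2))
E
python3 - <<'E'
from m import *
for n in("top","side"):
    c=bot.read_camera(n); im=c["color"]; g=im.astype(int); hsv=cv2.cvtColor(im,cv2.COLOR_BGR2HSV)
    y=(hsv[...,0]>15)&(hsv[...,0]<35)&(hsv[...,1]>80)&(hsv[...,2]>110)
    print(n,"pins",[(np.round(b[0],1).tolist(),int(b[2]),np.round(at(c,b[0],.034 if n=="top" else .023)[:2],4).tolist()) for b in blobs(y,5,200)])
    w=g.min(2)>190
    for b in blobs(w,300,1200): print("white",np.round(b[0],1),b[2],*[np.round(v,4) for v in fitdisc(c,b[1],.024)])
    r=bot.cut_out(n,"nest")[0]["region"].astype(np.uint8)
    k=max(cv2.findContours(r,0,1)[0],key=len); q=cv2.approxPolyDP(cv2.convexHull(k),8,True)[:,0]
    P=np.array([at(c,p,.012)[:2] for p in q.astype(float)]); print("nest",q.tolist(),np.round(P,4).tolist(),P.mean(0),cv2.minAreaRect(P.astype(np.float32)*1000))
    for r in bot.cut_out(n,"rack")[:3]:
        k=max(cv2.findContours(r["region"].astype(np.uint8),0,1)[0],key=len); q=k[:,0].astype(float)
        print("rack",np.round(r["location"]),cv2.minAreaRect(np.array([at(c,p,.006)[:2]*1000 for p in q],np.float32)))
E
```

```text
top pins [([8.0, 6.0], 7, [1.0399, 0.7728]), ([32.1, 18.3], 39, [1.0109, 0.7136]), ([14.4, 33.2], 14, [0.9713, 0.7511]), ([7.3, 45.4], 161, [0.9401, 0.7642]), ([25.7, 42.7], 66, [0.9485, 0.7226]), ([32.5, 41.8], 19, [0.9513, 0.7071]), ([26.9, 47.3], 9, [0.9369, 0.7187]), ([114.8, 53.3], 67, [0.9296, 0.5126]), ([157.8, 54.6], 42, [0.93, 0.4109]), ([185.6, 55.8], 28, [0.9294, 0.3446]), ([213.0, 56.8], 29, [0.9294, 0.2789]), ([241.6, 57.8], 19, [0.9292, 0.2099]), ([254.0, 58.0], 7, [0.9299, 0.1799]), ([265.3, 58.5], 6, [0.9296, 0.1523]), ([276.5, 59.0], 16, [0.9294, 0.1251]), ([310.5, 60.0], 16, [0.9298, 0.0419]), ([334.6, 60.8], 33, [0.9298, -0.0173]), ([364.0, 62.0], 25, [0.9295, -0.0902]), ([390.0, 62.9], 19, [0.9293, -0.155]), ([419.8, 63.7], 40, [0.93, -0.2296]), ([452.1, 64.9], 26, [0.9298, -0.3112]), ([527.6, 67.3], 137, [0.9304, -0.5039]), ([621.1, 91.9], 138, [0.8739, -0.7426]), ([635.7, 157.8], 25, [0.705, -0.7668]), ([384.0, 188.4], 19, [0.6151, -0.1382]), ([375.0, 190.0], 17, [0.6107, -0.1166]), ([367.3, 204.1], 12, [0.5766, -0.0982])]
white [595.  218.3] 923 [ 0.5541 -0.660
[... 3029 characters left out ...]
 [291.6 182.3] 388 [ 0.5282  0.1359  0.3419 -0.001 ] 0.0007
nest [[426, 169], [437, 183], [416, 208], [406, 200], [409, 174]] [[0.8182, 0.0199], [0.8069, -0.0284], [0.7159, -0.0615], [0.7134, -0.0322], [0.7735, 0.0277]] [ 0.76557487 -0.01489959] ((763.1832275390625, -10.169353485107422), (123.94454193115234, 64.1649169921875), 19.96956443786621)
rack [372. 131.] ((812.712890625, 222.7066650390625), (179.50961303710938, 159.9676971435547), 29.504566192626953)
rack [170. 179.] ((305.36346435546875, 323.9971923828125), (157.99217224121094, 176.73257446289062), 12.2683687210083)
rack [280. 176.] ((527.2564697265625, 182.7252197265625), (167.65103149414062, 172.43780517578125), 16.10868263244629)
```

```bash
cat > plan.py <<'E'
from h import *
from scipy.optimize import least_squares
def plan(x,y,z,yawdeg,n,start=None):
    """constant row [dx,dy,dz mm, turn deg] repeated n times to reach tcp x,y,z with tool-x azimuth yawdeg"""
    s=bot.state(); M=R.from_quat(s["eef_rot"]).as_matrix(); p=np.array(s["position"])*1000
    if start: p,M=np.array(start[:3])*1000,None; yaw0=start[3]
    else: yaw0=np.degrees(np.arctan2(M[1,0],M[0,0]))
    t=((yaw0-yawdeg)+180)%360-180; t/=n
    A=np.zeros(2,complex); 
    S=sum(np.exp(1j*np.radians(yaw0-t*k)) for k in range(n))
    d=((x*1000-p[0])+1j*(y*1000-p[1]))/S   # tool x=e^{i yaw}, tool z = i*e^{i yaw}, tool y = down
    print("n",n,"row",np.round([d.real,(p[2]-z*1000)/n,d.imag,t],2).tolist())
def st():
    s=bot.state(); M=R.from_quat(s["eef_rot"]).as_matrix()
    print("t",s["clock"],"p",np.round(s["position"],4),"yaw",round(np.degrees(np.arctan2(M[1,0],M[0,0])),2),"tilt",np.round(M[2],3),"F",np.round(s["force"],1),"gap",round(s["finger_gap"],4))
E
python3 -c "
from plan import *
print(bot.finger_overhang)
plan(.528,.136,.15,18.5,20)"
```

```text
0.022
n 20 row [-3.4, 5.17, 40.33, -4.12]
```

```bash
m="python3 -m pendant"; r='[-3.4,5.2,40.3,-4.12]'
python3 -m pendant '[[[-3.4,5.2,40.3,-4.12],[-3.4,5.2,40.3,-4.12],[-3.4,5.2,40.3,-4.12],[-3.4,5.2,40.3,-4.12],[-3.4,5.2,40.3,-4.12]]]' 1 40
python3 -m pendant '[[[-3.4,5.2,40.3,-4.12],[-3.4,5.2,40.3,-4.12],[-3.4,5.2,40.3,-4.12],[-3.4,5.2,40.3,-4.12],[-3.4,5.2,40.3,-4.12]]]'
python3 -m pendant '[[[-3.4,5.2,40.3,-4.12],[-3.4,5.2,40.3,-4.12],[-3.4,5.2,40.3,-4.12],[-3.4,5.2,40.3,-4.12],[-3.4,5.2,40.3,-4.12]]]'
python3 -m pendant '[[[-3.4,5.2,40.3,-4.12],[-3.4,5.2,40.3,-4.12],[-3.4,5.2,40.3,-4.12],[-3.4,5.2,40.3,-4.12],[-3.4,5.2,40.3,-4.12]]]'
python3 -c "
from plan import *
st(); plan(.5252,.1348,.060,18.5,5)"
```

```text
clock: 2.0
position: [0.4325, -0.4332, 0.2272]
eef_rot: [0.658, -0.26, 0.26, -0.658]
force: [-0.4, -0.6, 0.0]
finger_gap: 0.0851
clock: 2.5
position: [0.5334, -0.259, 0.2012]
eef_rot: [0.694, -0.138, 0.138, -0.693]
force: [-0.0, 0.6, 0.1]
finger_gap: 0.0853
clock: 3.0
position: [0.5666, -0.0603, 0.1752]
eef_rot: [-0.707, 0.011, -0.012, 0.707]
force: [1.3, -0.2, -0.4]
finger_gap: 0.0855
clock: 3.5
position: [0.5278, 0.1373, 0.1492]
eef_rot: [-0.698, -0.115, 0.114, 0.698]
force: [1.0, 0.1, 0.1]
finger_gap: 0.0854
t 3.5 p [0.5278 0.1373 0.1492] yaw 18.66 tilt [ 0.001 -1.     0.   ] F [1.  0.1 0.1] gap 0.0854
n 5 row [-0.65, 17.84, -0.3, 0.03]
```

```bash
python3 -m pendant '[[[-0.6,20,-0.3,0],[-0.6,20,-0.3,0],[-0.6,20,-0.3,0],[-0.6,20,-0.3,0],[-0.6,20,-0.3,0]]]' 0.6
python3 -m pendant '[[[0,6,0,0],[0,6,0,0],[0,0,0,0],[0,0,0,0],[0,0,0,0]]]'
python3 - <<'E'
from plan import *
st()
T=[]
for n,(a,b,c,d) in dict(top=(140,300,190,350),side=(110,240,200,370)).items():
    c_=bot.read_camera(n); T.append(cv2.resize(c_["color"][a:b,c:d],(400,400 if n=="top" else 306),interpolation=2))
T[1]=cv2.copyMakeBorder(T[1],0,94,0,0,0)
cv2.imwrite("pics/g1.png",np.hstack(T))
E
```

```text
clock: 4.0
position: [0.5257, 0.1332, 0.0486]
eef_rot: [0.698, 0.114, -0.113, -0.698]
force: [-0.2, -1.2, 0.3]
finger_gap: 0.0684
clock: 4.5
position: [0.5259, 0.1333, 0.0381]
eef_rot: [-0.698, -0.114, 0.113, 0.698]
force: [0.0, -0.9, 0.2]
finger_gap: 0.0685
t 4.5 p [0.5259 0.1333 0.0381] yaw 18.5 tilt [ 0.002 -1.    -0.   ] F [ 0.  -0.9  0.2] gap 0.0685
```

View pics/g1.png

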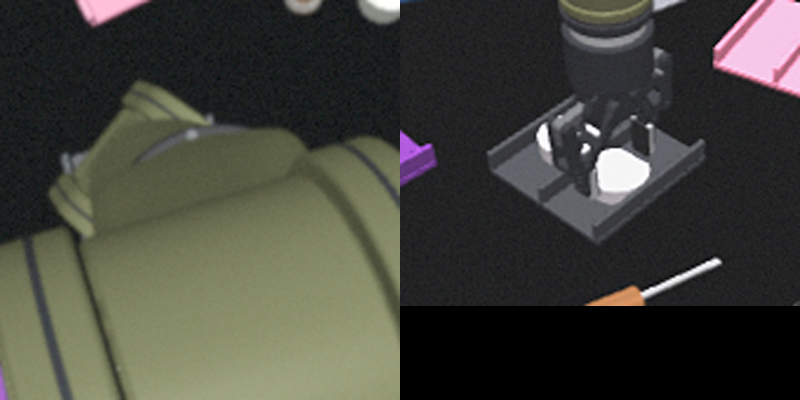

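The top view is blocked by the arm. In the side view the fingers straddle the blank along the channel, with the near fingertip at about full-image px (278,192). I'll work out its height from that.

```bash
python3 - <<'E'
from h import *
c=bot.read_camera("side"); T=np.array(c["T"])
u=np.array([np.cos(.323),np.sin(.323)]);v=np.array([-u[1],u[0]])
for z in (.006,.01,.015,.02,.025):
    for lbl,o in (("near in",-.0342),("near back",-.0485),("far in",.0342)):
        pp=[]
        for w in(-.011,.011):
            P=np.r_[np.array([.5259,.1333])+u*o+v*w,z]; q=T[:3,:3].T@(P-T[:3,3]); pp.append((c["cx"]-c["fx"]*q[0]/q[2],c["cy"]+c["fy"]*q[1]/q[2]))
        print(z,lbl,np.round(pp,1).tolist())
cv2.imwrite("pics/g2.png",cv2.resize(c["color"][140:205,250:330],(800,600)[0:1]+(650,),interpolation=2)[:600])
E
```

```text
0.006 near in [[285.3, 199.5], [277.9, 194.9]]
0.006 near back [[280.8, 203.2], [273.4, 198.5]]
0.006 far in [[305.8, 182.7], [298.5, 178.4]]
0.01 near in [[285.2, 198.2], [277.8, 193.6]]
0.01 near back [[280.7, 201.9], [273.2, 197.2]]
0.01 far in [[305.8, 181.4], [298.4, 177.2]]
0.015 near in [[285.1, 196.6], [277.6, 192.0]]
0.015 near back [[280.5, 200.3], [273.1, 195.6]]
0.015 far in [[305.7, 179.8], [298.4, 175.5]]
0.02 near in [[285.0, 194.9], [277.5, 190.4]]
0.02 near back [[280.4, 198.6], [272.9, 194.0]]
0.02 far in [[305.7, 178.1], [298.3, 173.9]]
0.025 near in [[284.8, 193.3], [277.3, 188.7]]
0.025 near back [[280.3, 197.0], [272.7, 192.3]]
0.025 far in [[305.6, 176.5], [298.2, 172.3]]
```

View pics/g2.png

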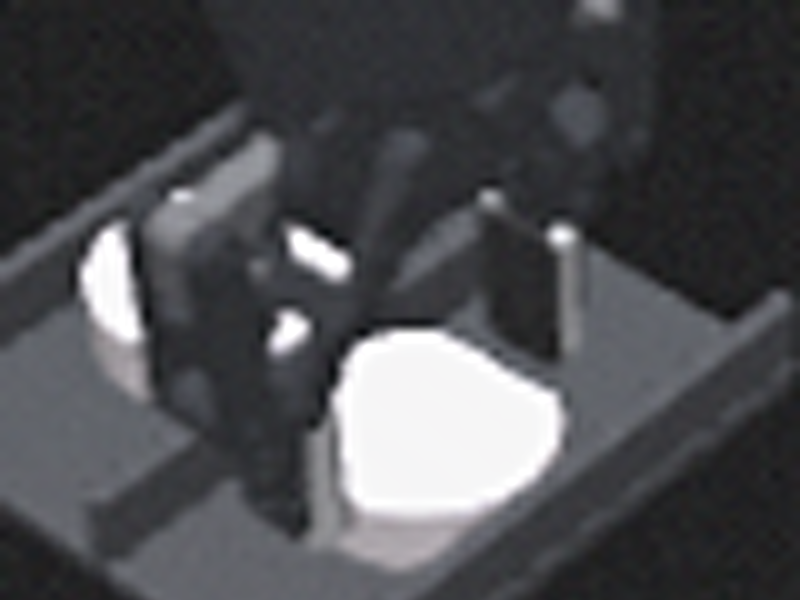

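The pads' lower ends are at (281,194) and (307,176) full-image px, which puts the tips at about z = 0.022. That confirms they stand back while the gripper is open. I'll lower about 11 mm and close.

```bash
python3 -m pendant '[[[0,5,1.5,0],[0,5,0,0],[0,1,0,0],[0,0,0,0],[0,0,0,0]]]'
python3 -m pendant '[[[0,0,0,0],[0,0,0,0],[0,0,0,0],[0,0,0,0],[0,0,0,0]]]' -1 40
python3 -m pendant '[[[0,0,0,0],[0,0,0,0],[0,-5,0,0],[0,-5,0,0],[0,-10,0,0]]]'
python3 -m pendant '[[[0,-20,0,0],[0,-20,0,0],[0,-20,0,0],[0,-20,0,0],[0,0,0,0]]]'
python3 - <<'E'
from plan import *
st()
c_=bot.read_camera("side"); cv2.imwrite("pics/g3.png",cv2.resize(c_["color"][60:210,200:360],(640,600),interpolation=2))
# placing: blank centre at seat + (-50,-18) nest, yaw 10.7
a=np.radians(10.7);X=np.array([np.cos(a),np.sin(a)]);Y=np.array([-X[1],X[0]])
b=np.array([.5845,-.1324])-.050*X-.018*Y; t=b-.003*X; print(b,t)
plan(*t,.14,10.7,10)
E
```

```text
clock: 5.15
position: [0.5248, 0.1346, 0.0262]
eef_rot: [0.698, 0.114, -0.114, -0.698]
force: [0.3, 0.1, 0.0]
finger_gap: 0.0683
clock: 5.65
position: [0.5251, 0.1347, 0.0265]
eef_rot: [-0.698, -0.114, 0.113, 0.698]
force: [1.3, 0.5, 3.3]
finger_gap: 0.0527
clock: 6.15
position: [0.5239, 0.1342, 0.0462]
eef_rot: [0.698, 0.113, -0.115, -0.698]
force: [-1.0, -0.0, -0.7]
finger_gap: 0.0527
clock: 6.65
position: [0.5261, 0.1351, 0.129]
eef_rot: [-0.698, -0.115, 0.112, 0.698]
force: [0.4, -0.2, -0.7]
finger_gap: 0.0528
t 6.65 p [0.5261 0.1351 0.129 ] yaw 18.5 tilt [ 0.005 -1.     0.   ] F [ 0.4 -0.2 -0.7] gap 0.0528
[ 0.53871136 -0.15937036] [ 0.53576352 -0.15992736]
n 10 row [-6.63, -1.24, -28.75, 0.78]
```

View pics/g3.png

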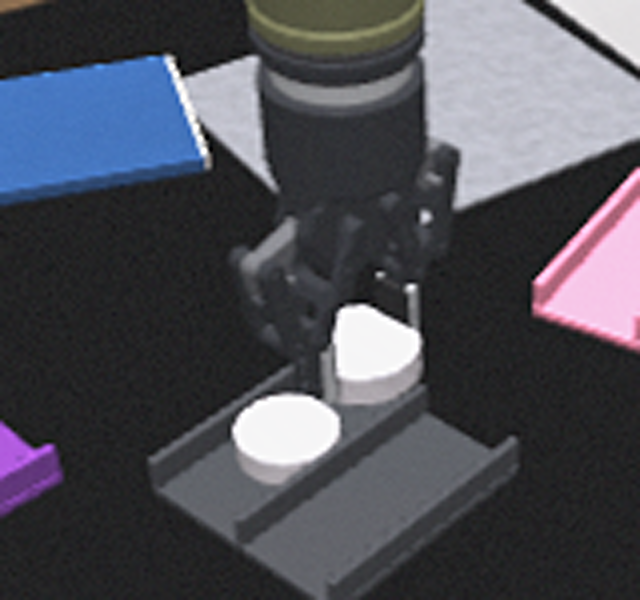

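The picture shows the flat blank lifted and level between the fingers, around crop (375,350). The round one is still in the rack at (287,437). Carrying it to the nest.

```bash
python3 -m pendant '[[[-6.6,-1.2,-28.8,0.78],[-6.6,-1.2,-28.8,0.78],[-6.6,-1.2,-28.8,0.78],[-6.6,-1.2,-28.8,0.78],[-6.6,-1.2,-28.8,0.78]]]'
python3 -m pendant '[[[-6.6,-1.2,-28.8,0.78],[-6.6,-1.2,-28.8,0.78],[-6.6,-1.2,-28.8,0.78],[-6.6,-1.2,-28.8,0.78],[-6.6,-1.2,-28.8,0.78]]]'
python3 -m pendant '[[[0,20,0,0],[0,20,0,0],[0,20,0,0],[0,20,0,0],[0,10,0,0]]]'
python3 -m pendant '[[[0,6,0,0],[0,4,0,0],[0,0,0,0],[0,0,0,0],[0,0,0,0]]]'
python3 -c "
from plan import *
st()"
```

```text
clock: 7.2
position: [0.5344, -0.0141, 0.1313]
eef_rot: [0.701, 0.089, -0.091, -0.701]
force: [0.5, -0.3, -1.1]
finger_gap: 0.0527
clock: 7.7
position: [0.5346, -0.1616, 0.1372]
eef_rot: [-0.704, -0.065, 0.067, 0.704]
force: [0.1, 0.3, -1.3]
finger_gap: 0.0527
clock: 8.2
position: [0.5338, -0.1601, 0.0458]
eef_rot: [-0.704, -0.065, 0.068, 0.704]
force: [-0.2, 0.1, -1.9]
finger_gap: 0.0526
clock: 8.7
position: [0.5361, -0.1606, 0.0389]
eef_rot: [0.704, 0.066, -0.066, -0.704]
force: [0.3, 0.0, -1.6]
finger_gap: 0.0529
t 8.7 p [ 0.5361 -0.1606  0.0389] yaw 10.71 tilt [ 0.001 -1.    -0.001] F [ 0.3  0.  -1.6] gap 0.0529
```

```bash
python3 -m pendant '[[[0,3,0,0],[0,1.5,0,0],[0,1,0,0],[0,0.5,0,0],[0,0,0,0]]]'
python3 -m pendant '[[[0,0,0,0],[0,0,0,0],[0,0,0,0],[0,0,0,0],[0,0,0,0]]]' 0.95
python3 -m pendant '[[[0,-5,0,0],[0,-20,0,0],[0,-30,0,0],[0,-30,0,0],[-40,0,0,0]]]'
python3 -m pendant '[[[-40,0,0,0],[-40,0,0,0],[0,0,0,0],[0,0,0,0],[0,0,0,0]]]' -1
python3 - <<'E'
from m import *; from plan import *
st()
a=np.radians(10.7);X=np.array([np.cos(a),np.sin(a)]);Y=np.array([-X[1],X[0]]);S=np.array([.5845,-.1324])
for n in("side","top"):
    c=bot.read_camera(n); im=c["color"]; cv2.imwrite(f"pics/p_{n}.png",im)
    for b in blobs(im.min(2)>190,150,1500):
        p=at(c,b[0],.030)[:2]
        if np.hypot(*(p-S))<.12:
            v,e=fitdisc(c,b[1],.030); print(n,b[0],b[2],np.round(v,4),e,"nest off mm",(v[:2]-S)@X*1000,(v[:2]-S)@Y*1000,"yaw",np.degrees(v[2])-10.7)
c=cv2.imread("pics/p_side.png")[150:390,260:560];cv2.imwrite("pics/p1.png",cv2.resize(c,(750,600),interpolation=2))
E
```

```text
clock: 9.2
position: [0.5356, -0.1605, 0.0326]
eef_rot: [0.704, 0.066, -0.066, -0.704]
force: [-1.2, -0.0, 3.1]
finger_gap: 0.0528
clock: 9.7
position: [0.5357, -0.1604, 0.0323]
eef_rot: [0.704, 0.066, -0.066, -0.704]
force: [0.8, 0.9, 0.3]
finger_gap: 0.0834
clock: 10.2
position: [0.5049, -0.1663, 0.1216]
eef_rot: [0.704, 0.073, -0.061, -0.704]
force: [0.5, -0.0, -1.1]
finger_gap: 0.0836
clock: 10.7
position: [0.4195, -0.1826, 0.1176]
eef_rot: [0.704, 0.067, -0.065, -0.704]
force: [0.5, 0.5, 0.1]
finger_gap: 0.0099
t 10.7 p [ 0.4195 -0.1826  0.1176] yaw 10.75 tilt [ 0.003 -1.    -0.   ] F [0.5 0.5 0.1] gap 0.0099
side [378.10836763 274.72839506] 729 [ 5.381e-01 -1.590e-01  1.825e-01 -5.000e-04] 0.0005303430859743552 nest off mm -50.52782007662691 -17.50248676938258 yaw -0.2441896750983581
top [381.6316932  228.63748191] 1382 [ 0.5186 -0.1261 -0.1423  0.0178] 0.015022153227720485 nest off mm -63.62270969285046 18.42139420974681 yaw -18.85049043926768
```

View pics/p1.png

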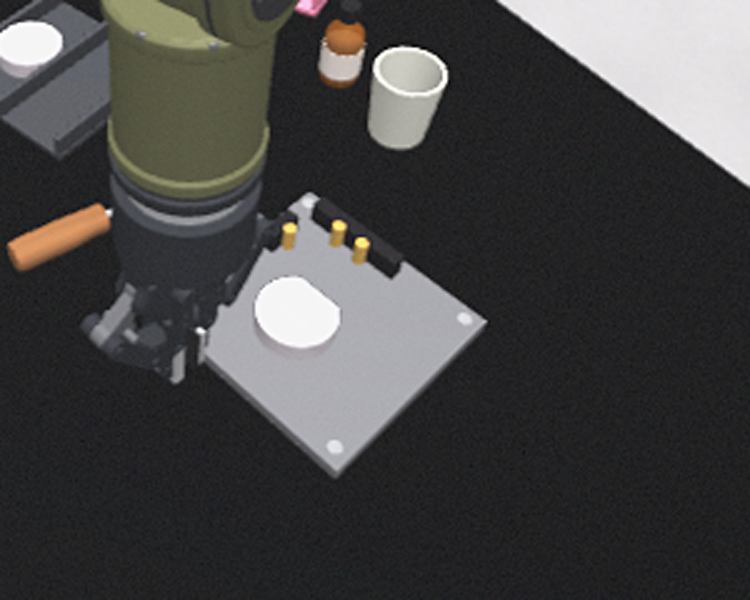

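The blank is down flat at (-50.5,-17.5) mm from the seat, with yaw within 0.3°, and it is released. The bystanders are undisturbed. Next I'll push +x with the shut fingers.

```bash
cat > w.py <<'E'
from plan import *
a=np.radians(10.7);X=np.array([np.cos(a),np.sin(a)]);Y=np.array([-X[1],X[0]]);S=np.array([.5845,-.1324])
def off():
    s=bot.state(); d=(np.array(s["position"])[:2]-S)*1000; F=np.array(s["force"])
    print("seat off",np.round([d@X,d@Y],1),"z",round(s["position"][2]*1000,1),"Fx,Fy,Fz",np.round([F[:2]@X,F[:2]@Y,F[2]],1),"gap",s["finger_gap"].round(4),"t",s["clock"])
def to(ox,oy,z,yaw,n): plan(*(S+(ox*X+oy*Y)/1000),z/1000,yaw,n)
E
python3 -c "
from w import *
off();to(-105,-17.5,80,10.7,3)"
```

```text
Traceback (most recent call last):
  File "w.py", line 5, in off
    print("seat off",np.round([d@X,d@Y],1),"z",round(s["position"][2]*1000,1),"Fx,Fy,Fz",np.round([F[:2]@X,F[:2]@Y,F[2]],1),"gap",s["finger_gap"].round(4),"t",s["clock"])
                                                                                                                                  ^^^^^^^^^^^^^^^^^^^^^
AttributeError: 'float' object has no attribute 'round'
```

```bash
sed -i 's/s\["finger_gap"\].round(4)/round(s["finger_gap"],4)/' w.py
python3 -c "
from w import *
off();to(-105,-17.5,80,10.7,3)"
```

```text
seat off [-171.5  -18.5] z 117.4 Fx,Fy,Fz [ 1.2 -0.8  0. ] gap 0.0001 t 10.8
n 3 row [22.18, 12.46, 0.32, 0.02]
```

```bash
python3 -m pendant '[[[22,12.5,0.4,0],[22,12.5,0.4,0],[22,12.5,0.4,0],[0,15,0,0],[0,15,0,0]]]'
python3 -m pendant '[[[0,5,0,0],[0,5,0,0],[0,0,0,0],[0,0,0,0],[0,0,0,0]]]'
python3 -c "
from w import *
off();cv2.imwrite('pics/q1.png',cv2.resize(bot.read_camera('side')['color'][190:350,260:460],(750,600),interpolation=2))"
```

```text
clock: 11.3
position: [0.4843, -0.1686, 0.0491]
eef_rot: [-0.704, -0.067, 0.066, 0.704]
force: [0.0, 0.2, -0.2]
finger_gap: 0.0005
clock: 11.8
position: [0.4827, -0.1695, 0.0403]
eef_rot: [0.704, 0.066, -0.066, -0.704]
force: [-0.6, -0.4, -0.5]
finger_gap: 0.0001
seat off [-106.9  -17.5] z 40.3 Fx,Fy,Fz [-0.7 -0.3 -0.5] gap 0.0001 t 11.8
```

View pics/q1.png

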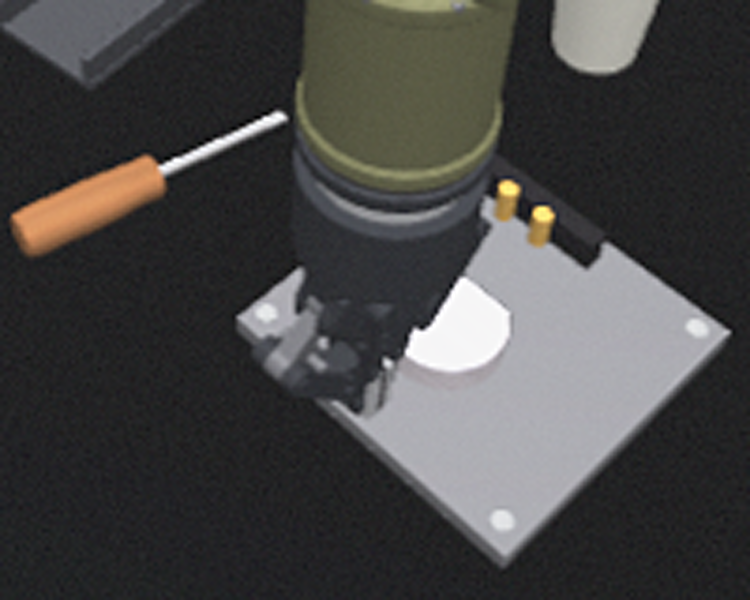

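The fingers stand just behind the blank (crop about (375,395)), at plate height and clear of everything. Pushing now.

```bash
python3 -m pendant '[[[6,0,0,0],[6,0,0,0],[6,0,0,0],[6,0,0,0],[6,0,0,0]]]'
python3 -m pendant '[[[6,0,0,0],[6,0,0,0],[4,0,0,0],[2,0,0,0],[0,0,0,0]]]'
python3 - <<'E'
from w import *; from m import fitdisc,blobs
off()
c=bot.read_camera("side")
for b in blobs(c["color"].min(2)>190,150,1500):
    p=at(c,b[0],.030)[:2]
    if np.hypot(*(p-S))<.1:
        v,e=fitdisc(c,b[1],.030);print(b[2],np.round(v,4),e,"off",(v[:2]-S)@X*1000,(v[:2]-S)@Y*1000,np.degrees(v[2])-10.7)
E
```

```text
clock: 12.35
position: [0.5123, -0.1636, 0.0398]
eef_rot: [0.704, 0.066, -0.066, -0.704]
force: [-0.8, 0.2, 0.3]
finger_gap: -0.0001
clock: 12.85
position: [0.5299, -0.1603, 0.0398]
eef_rot: [-0.704, -0.066, 0.066, 0.704]
force: [-0.0, 0.6, 0.6]
finger_gap: 0.0001
seat off [-58.8 -17.3] z 39.8 Fx,Fy,Fz [0.1 0.6 0.6] gap 0.0001 t 12.85
376 [ 0.5743 -0.1627  2.1925 -0.0072] 0.0035150715062648593 off -15.647074863677377 -27.843017751696788 114.92204270953326
```

```bash
python3 -m pendant '[[[3,0,0,0],[3,0,0,0],[2,0,0,0],[1,0,0,0],[1,0,0,0]]]'
python3 -c "
from w import *
off()"
python3 -m pendant '[[[0.8,0,0,0],[0.8,0,0,0],[0.8,0,0,0],[0.8,0,0,0],[0.4,0,0,0]]]'
python3 -c "
from w import *
off()"
```

```text
clock: 13.4
position: [0.5393, -0.1586, 0.0398]
eef_rot: [0.704, 0.066, -0.066, -0.704]
force: [-0.0, 0.0, -0.5]
finger_gap: 0.0002
seat off [-49.2 -17.3] z 39.8 Fx,Fy,Fz [ 0.   0.  -0.5] gap 0.0002 t 13.4
clock: 13.9
position: [0.543, -0.1579, 0.0398]
eef_rot: [0.704, 0.066, -0.066, -0.704]
force: [-0.3, -0.5, 0.3]
finger_gap: -0.0003
seat off [-45.5 -17.3] z 39.8 Fx,Fy,Fz [-0.4 -0.5  0.3] gap -0.0003 t 13.9
```

```bash
python3 -m pendant '[[[0.5,0,0,0],[0.5,0,0,0],[0.5,0,0,0],[0.5,0,0,0],[0,0,0,0]]]'
python3 -c "
from w import *
off()"
python3 -m pendant '[[[0.5,0,0,0],[0.5,0,0,0],[0.5,0,0,0],[0,0,0,0],[0,0,0,0]]]'
python3 -c "
from w import *
off()"
```

```text
clock: 14.4
position: [0.5449, -0.1575, 0.0398]
eef_rot: [0.704, 0.066, -0.066, -0.704]
force: [-0.2, -0.2, -0.7]
finger_gap: 0.0002
seat off [-43.5 -17.3] z 39.8 Fx,Fy,Fz [-0.3 -0.1 -0.7] gap 0.0002 t 14.4
clock: 14.9
position: [0.5454, -0.1575, 0.0397]
eef_rot: [0.704, 0.065, -0.067, -0.704]
force: [-4.3, -0.9, 1.7]
finger_gap: -0.0001
seat off [-43.1 -17.4] z 39.7 Fx,Fy,Fz [-4.3 -0.1  1.7] gap -0.0001 t 14.9
```

There is contact with the fence pins: 4.3 N, with the finger at -43. Backing off, then going round to the -y side and checking on the way.

```bash
python3 -m pendant '[[[-6,0,0,0],[-12,-5,0,0],[0,-25,0,0],[0,-25,-20,0],[0,0,-45,0]]]'
python3 -m pendant '[[[15,0,-45,0],[40,0,0,0],[0,0,0,0],[0,0,0,0],[0,0,0,0]]]'
cat > look.py <<'E'
from w import *; from m import fitdisc,blobs
off()
for n in("side","top"):
    c=bot.read_camera(n)
    for b in blobs(c["color"].min(2)>190,150,1500):
        p=at(c,b[0],.030)[:2]
        if np.hypot(*(p-S))<.08:
            v,e=fitdisc(c,b[1],.030);print(n,b[2],np.round(v,4),round(e,4),"off",(v[:2]-S)@X*1000,(v[:2]-S)@Y*1000,np.degrees(v[2])-10.7)
E
python3 look.py; python3 -c "
from w import *
to(0,-70,70,10.7,3)"
```

```text
clock: 15.4
position: [0.5447, -0.2198, 0.0985]
eef_rot: [-0.703, -0.072, 0.066, 0.705]
force: [2.4, -0.0, -0.7]
finger_gap: 0.0002
clock: 15.9
position: [0.6025, -0.2584, 0.0946]
eef_rot: [0.704, 0.066, -0.066, -0.704]
force: [-0.5, -0.3, -0.4]
finger_gap: 0.0002
seat off [  -5.7 -127.2] z 94.6 Fx,Fy,Fz [-0.6 -0.2 -0.4] gap 0.0002 t 15.9
side 659 [ 0.5869 -0.15    0.1743 -0.0007] 0.0006 off -0.8717053266670306 -17.797497532693463 -0.7128363439381324
top 489 [ 5.872e-01 -1.519e-01  2.528e-01 -3.000e-04] 0.0008 off -0.9949332563621758 -19.69631558820765 3.7860058913867274
n 3 row [2.01, 8.23, 19.12, 0.01]
```

```bash
python3 -m pendant '[[[2,8,18,0],[2,8,18,0],[2,8,18,0],[0,15,0,0],[0,10,0,0]]]'
python3 -m pendant '[[[0,5.5,0,0],[0,0,0,0],[0,0,4,0],[0,0,4,0],[0,0,4,0]]]'
python3 -m pendant '[[[0,0,4,0],[0,0,4,0],[0,0,3,0],[0,0,2,0],[0,0,0,0]]]'
python3 -c "
from w import *
off()"
```

```text
clock: 16.5
position: [0.5983, -0.2049, 0.0446]
eef_rot: [0.704, 0.066, -0.067, -0.704]
force: [-0.5, -0.3, -0.2]
finger_gap: 0.0002
clock: 17.0
position: [0.597, -0.1921, 0.0408]
eef_rot: [0.704, 0.066, -0.066, -0.704]
force: [-0.0, 0.5, 0.9]
finger_gap: 0.0001
clock: 17.5
position: [0.5943, -0.1792, 0.0403]
eef_rot: [-0.704, -0.066, 0.066, 0.704]
force: [-0.3, -0.2, -0.3]
finger_gap: -0.0001
seat off [  0.9 -47.8] z 40.3 Fx,Fy,Fz [-0.3 -0.2 -0.3] gap -0.0001 t 17.5
```

```bash
python3 -m pendant '[[[0,0,1.5,0],[0,0,1.5,0],[0,0,1,0],[0,0,1,0],[0,0,0.5,0]]]'
python3 -c "
from w import *
off()"
python3 -m pendant '[[[0,0,0.5,0],[0,0,0.5,0],[0,0,0.5,0],[0,0,0,0],[0,0,0,0]]]'
python3 -c "
from w import *
off()"
```

```text
clock: 18.0
position: [0.5933, -0.1742, 0.0403]
eef_rot: [-0.704, -0.066, 0.066, 0.704]
force: [0.2, -1.2, -0.1]
finger_gap: 0.0
seat off [  0.9 -42.7] z 40.3 Fx,Fy,Fz [-0.  -1.2 -0.1] gap 0.0 t 18.0
clock: 18.5
position: [0.5931, -0.1734, 0.0403]
eef_rot: [0.704, 0.066, -0.066, -0.704]
force: [0.5, -2.6, 0.1]
finger_gap: 0.0002
seat off [  0.8 -41.9] z 40.3 Fx,Fy,Fz [-0.  -2.6  0.1] gap 0.0002 t 18.5
```

```bash
python3 -m pendant '[[[0,0,0.5,0],[0,0,0.5,0],[0,0,0,0],[0,0,0,0],[0,0,0,0]]]'
python3 -c "
from w import *
off()"
python3 -m pendant '[[[0,0,0.5,0],[0,0,0.5,0],[0,0,0,0],[0,0,0,0],[0,0,0,0]]]'
python3 -c "
from w import *
off()"
```

```text
clock: 19.0
position: [0.593, -0.1732, 0.0404]
eef_rot: [0.705, 0.066, -0.066, -0.703]
force: [1.5, -4.1, -0.4]
finger_gap: -0.0003
seat off [  0.8 -41.7] z 40.4 Fx,Fy,Fz [ 0.7 -4.3 -0.4] gap -0.0003 t 19.0
clock: 19.5
position: [0.5929, -0.1731, 0.0404]
eef_rot: [0.705, 0.066, -0.065, -0.703]
force: [1.6, -6.1, 0.7]
finger_gap: -0.0002
seat off [  0.7 -41.5] z 40.4 Fx,Fy,Fz [ 0.5 -6.3  0.7] gap -0.0002 t 19.5
```

Hard contact on the side pin: 6 N without further travel. Retreating, then one last diagonal nudge at 45° so both contacts are loaded at once.

```bash
python3 -m pendant '[[[0,0,-5,0],[0,0,-12,0],[0,-20,0,0],[0,-25,0,0],[0,0,0,0]]]'
python3 -c "
from w import *
off();to(-45,-45,84,55.7,6)"
python3 look.py
```

```text
clock: 20.0
position: [0.5981, -0.1873, 0.0882]
eef_rot: [-0.704, -0.068, 0.064, 0.704]
force: [0.6, 0.3, 0.2]
finger_gap: -0.0002
seat off [  3.2 -56.5] z 88.2 Fx,Fy,Fz [0.7 0.2 0.2] gap -0.0002 t 20.0
n 6 row [-7.16, 0.7, 4.51, -7.5]
seat off [  3.2 -56.5] z 88.2 Fx,Fy,Fz [0.7 0.2 0.2] gap -0.0002 t 20.0
side 635 [ 0.5829 -0.1333  0.1822 -0.0008] 0.0005 off -1.7542671082738144 -0.5700594057499607 -0.2633071097092934
top 503 [ 5.828e-01 -1.353e-01  2.236e-01  1.000e-04] 0.0008 off -2.1750486129163575 -2.5911698674331247 2.1114027836039337
top 939 [ 0.5086 -0.1185 -0.735   0.0118] 0.0082 off -71.98015634482445 27.791287939640316 -52.813092894555496
```

```bash
python3 -m pendant '[[[-7.2,1,4.5,-7.5],[-7.2,1,4.5,-7.5],[-7.2,1,4.5,-7.5],[-7.2,1,4.5,-7.5],[-7.2,1,4.5,-7.5]]]'
python3 -m pendant '[[[-7.2,1,4.5,-7.5],[0,15,0,0],[0,15,0,0],[0,10,0,0],[0,2,0,0]]]'
python3 -c "
from w import *
off();st();to(-33,-33,40,55.7,4)"
```

```text
clock: 20.6
position: [0.5532, -0.1824, 0.0791]
eef_rot: [-0.644, -0.29, 0.291, 0.645]
force: [-0.7, -0.4, -1.7]
finger_gap: -0.0004
clock: 21.1
position: [0.5454, -0.1848, 0.0351]
eef_rot: [-0.625, -0.329, 0.331, 0.626]
force: [0.4, 0.3, 0.0]
finger_gap: -0.0005
seat off [-48.2 -44.2] z 35.1 Fx,Fy,Fz [0.5 0.2 0. ] gap -0.0005 t 21.1
t 21.1 p [ 0.5454 -0.1848  0.0351] yaw 55.69 tilt [-0.001 -1.     0.003] F [0.4 0.3 0. ] gap -0.0005
n 4 row [4.66, -1.23, -0.7, -0.0]
```

```bash
python3 -m pendant '[[[0,-4,-2.8,0],[5,-1,0,0],[5,0,0,0],[4,0,0,0],[0,0,0,0]]]'
python3 -m pendant '[[[1,0,0,0],[1,0,0,0],[1,0,0,0],[0.5,0,0,0],[0.5,0,0,0]]]'
python3 -c "
from w import *
off();print(np.hypot(*(np.array(bot.state()['position'][:2])-S)))"
python3 -m pendant '[[[0.5,0,0,0],[0.5,0,0,0],[0.5,0,0,0],[0,0,0,0],[0,0,0,0]]]'
python3 -c "
from w import *
off();print(np.hypot(*(np.array(bot.state()['position'][:2])-S)))"
```

```text
clock: 21.6
position: [0.5573, -0.1741, 0.0428]
eef_rot: [0.625, 0.331, -0.33, -0.625]
force: [-0.4, 0.6, 0.7]
finger_gap: 0.0004
clock: 22.1
position: [0.5586, -0.1721, 0.0423]
eef_rot: [0.625, 0.33, -0.33, -0.625]
force: [-0.8, -0.3, 1.1]
finger_gap: -0.0001
seat off [-32.8 -34.2] z 42.3 Fx,Fy,Fz [-0.8 -0.1  1.1] gap -0.0001 t 22.1
0.04737217532916275
clock: 22.6
position: [0.5595, -0.1708, 0.0423]
eef_rot: [0.625, 0.33, -0.33, -0.625]
force: [-0.2, 0.1, 0.3]
finger_gap: -0.0
seat off [-31.7 -33.1] z 42.3 Fx,Fy,Fz [-0.1  0.1  0.3] gap -0.0 t 22.6
0.04586723574301804
```

```bash
python3 -m pendant '[[[0.5,0,0,0],[0.5,0,0,0],[0.5,0,0,0],[0.5,0,0,0],[0,0,0,0]]]'
python3 -c "
from w import *
off()"
python3 -m pendant '[[[0.5,0,0,0],[0.5,0,0,0],[0.5,0,0,0],[0,0,0,0],[0,0,0,0]]]'
python3 -c "
from w import *
off()"
python3 -m pendant '[[[0.5,0,0,0],[0.5,0,0,0],[0,0,0,0],[0,0,0,0],[0,0,0,0]]]'
python3 -c "
from w import *
off()"
```

```text
clock: 23.1
position: [0.5606, -0.1692, 0.0423]
eef_rot: [0.625, 0.33, -0.331, -0.625]
force: [-0.1, -0.2, 0.1]
finger_gap: -0.0002
seat off [-30.3 -31.7] z 42.3 Fx,Fy,Fz [-0.1 -0.1  0.1] gap -0.0002 t 23.1
clock: 23.6
position: [0.5612, -0.1685, 0.0423]
eef_rot: [0.625, 0.33, -0.331, -0.625]
force: [-1.1, -2.2, 0.7]
finger_gap: -0.0001
seat off [-29.6 -31.1] z 42.3 Fx,Fy,Fz [-1.5 -1.9  0.7] gap -0.0001 t 23.6
clock: 24.1
position: [0.5613, -0.1683, 0.0422]
eef_rot: [0.626, 0.329, -0.331, -0.625]
force: [-3.0, -4.9, 2.3]
finger_gap: 0.0001
seat off [-29.4 -31. ] z 42.2 Fx,Fy,Fz [-3.9 -4.2  2.3] gap 0.0001 t 24.1
```

```bash
python3 -m pendant '[[[0.6,0,0,0],[0.4,0,0,0],[0,0,0,0],[0,0,0,0],[0,0,0,0]]]'
python3 -c "
from w import *
off()"
python3 -m pendant '[[[-1,0,0,0],[-2,0,0,0],[-6,0,0,0],[-10,-10,0,0],[0,-35,0,0]]]'
python3 -m pendant '[[[-15,-35,-20,0],[0,0,-40,0],[0,0,-40,0],[0,0,-40,0],[0,0,0,0]]]'
python3 look.py
python3 - <<'E'
from h import *
a=bot.read_camera("side")["color"][215:295,340:440]; b=bot.read_camera("top")["color"][170:250,340:440]
cv2.imwrite("pics/f1.png",np.hstack([cv2.resize(i,(400,320),interpolation=2) for i in(a,b)]))
E
```

```text
clock: 24.6
position: [0.5614, -0.1681, 0.0422]
eef_rot: [0.626, 0.329, -0.331, -0.625]
force: [-2.9, -5.6, 3.0]
finger_gap: 0.0004
seat off [-29.4 -30.8] z 42.2 Fx,Fy,Fz [-3.9 -5.   3. ] gap 0.0004 t 24.6
clock: 25.1
position: [0.5486, -0.1832, 0.0854]
eef_rot: [-0.624, -0.328, 0.332, 0.627]
force: [0.5, 0.6, 0.2]
finger_gap: -0.0001
clock: 25.6
position: [0.6628, -0.2774, 0.1232]
eef_rot: [0.628, 0.331, -0.327, -0.625]
force: [-1.2, -0.2, -1.0]
finger_gap: 0.0002
seat off [  50. -157.] z 123.2 Fx,Fy,Fz [-1.2  0.  -1. ] gap 0.0002 t 25.6
side 635 [ 0.5837 -0.1334  0.1824 -0.0008] 0.0005 off -0.9618836584676855 -0.8167066083861636 -0.24656824908111474
top 493 [ 5.835e-01 -1.352e-01  2.130e-01 -2.000e-04] 0.0008 off -1.5198985338497792 -2.552326688038642 1.505929792445441
```

View pics/f1.png

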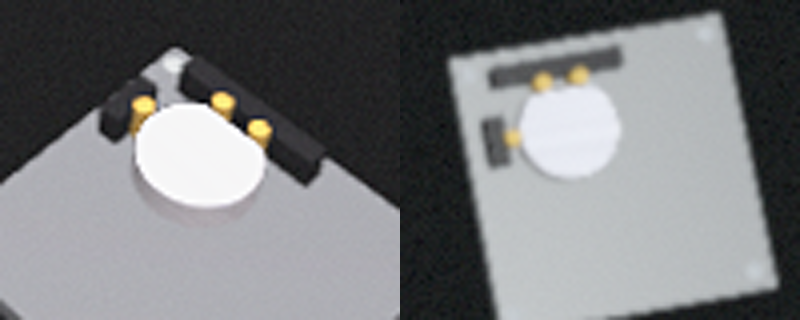

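The side and top views show the blank flat, against both fence pins and the side pin within a pixel. The fit can't resolve a few tenths of a millimetre. So I'll repeat the diagonal nudge slightly harder and compare averaged frames before and after: no change means it is seated.

```bash
cat > avg.py <<'E'
from w import *; from m import fitdisc,blobs
im=np.mean([bot.read_camera("side")["color"].astype(float) for _ in range(8)],0); c=bot.read_camera("side")
big=cv2.resize(im[215:295,340:440],None,fx=4,fy=4,interpolation=cv2.INTER_CUBIC)
for b in blobs(big.min(2)>190,3000,30000):
    k=max(cv2.findContours(b[1].astype(np.uint8),0,1)[0],key=len)
    c2=dict(c); c2.update(fx=c["fx"]*4,fy=c["fy"]*4,cx=(c["cx"]-340+.5)*4-.5,cy=(c["cy"]-215+.5)*4-.5)
    v,e=fitdisc(c2,b[1],.030);print(np.round(v,5),round(e,5),"off",np.round([(v[:2]-S)@X*1000,(v[:2]-S)@Y*1000],2),round(np.degrees(v[2])-10.7,2))
E
python3 avg.py; python3 -c "
from w import *
to(-45,-47,100,55.7,4)"
```

```text
[ 5.8362e-01 -1.3339e-01  1.9004e-01 -8.0000e-05] 0.00037 off [-1.05 -0.81] 0.19
n 4 row [2.32, 5.6, 34.86, 0.01]
```

```bash
python3 -m pendant '[[[2.3,5.6,34.9,0],[2.3,5.6,34.9,0],[2.3,5.6,34.9,0],[2.3,5.6,34.9,0],[0,20,0,0]]]'
python3 -m pendant '[[[0,20,0,0],[0,12,0,0],[0,6,0,0],[0,0,0,0],[0,0,0,0]]]'
python3 -c "
from w import *
off();to(-32,-32,41,55.7,4)"
```

```text
clock: 26.75
position: [0.5459, -0.1833, 0.0813]
eef_rot: [-0.623, -0.332, 0.332, 0.625]
force: [0.7, -0.0, -0.7]
finger_gap: 0.0
clock: 27.25
position: [0.5495, -0.187, 0.0424]
eef_rot: [0.625, 0.331, -0.33, -0.625]
force: [0.3, 0.7, -0.1]
finger_gap: -0.0002
seat off [-44.5 -47.1] z 42.4 Fx,Fy,Fz [ 0.4  0.6 -0.1] gap -0.0002 t 27.25
n 4 row [4.88, 0.34, 0.46, 0.0]
```

```bash
python3 -m pendant '[[[5,0,1.8,0],[5,0,0,0],[5,0,0,0],[3,0,0,0],[1,0,0,0]]]'
python3 -m pendant '[[[0.7,0,0,0],[0.7,0,0,0],[0.7,0,0,0],[0.7,0,0,0],[0,0,0,0]]]'
python3 -c "
from w import *
off()"
python3 -m pendant '[[[0.7,0,0,0],[0.7,0,0,0],[0.7,0,0,0],[0,0,0,0],[0,0,0,0]]]'
python3 -c "
from w import *
off()"
```

```text
clock: 27.75
position: [0.5586, -0.1695, 0.042]
eef_rot: [0.625, 0.331, -0.33, -0.625]
force: [-0.6, 0.9, -0.3]
finger_gap: -0.0002
clock: 28.25
position: [0.5597, -0.1681, 0.0419]
eef_rot: [0.625, 0.33, -0.33, -0.625]
force: [-0.8, -0.8, -0.5]
finger_gap: -0.0001
seat off [-31.  -30.5] z 41.9 Fx,Fy,Fz [-1.  -0.7 -0.5] gap -0.0001 t 28.25
clock: 28.75
position: [0.56, -0.1676, 0.0418]
eef_rot: [0.626, 0.329, -0.331, -0.625]
force: [-3.0, -4.4, 1.1]
finger_gap: -0.0003
seat off [-30.6 -30. ] z 41.8 Fx,Fy,Fz [-3.7 -3.8  1.1] gap -0.0003 t 28.75
```

```bash
python3 -m pendant '[[[0.7,0,0,0],[0.7,0,0,0],[0.6,0,0,0],[0,0,0,0],[0,0,0,0]]]'
python3 -c "
from w import *
off()"
python3 -m pendant '[[[-2,0,0,0],[-2,0,0,0],[-6,0,0,0],[-10,-10,0,0],[0,-35,0,0]]]'
python3 -m pendant '[[[-15,-35,-20,0],[0,0,-40,0],[0,0,-40,0],[0,0,-40,0],[0,0,0,0]]]'
python3 avg.py; python3 look.py
python3 - <<'E'
from h import *
i=bot.read_camera("side")["color"][100:320,230:450]
cv2.imwrite("pics/f2.png",cv2.resize(i,(600,600),interpolation=2))
E
```

```text
clock: 29.25
position: [0.5601, -0.1674, 0.0417]
eef_rot: [0.626, 0.328, -0.332, -0.625]
force: [-4.5, -6.7, 4.2]
finger_gap: 0.0002
seat off [-30.4 -29.9] z 41.7 Fx,Fy,Fz [-5.7 -5.8  4.2] gap 0.0002 t 29.25
clock: 29.75
position: [0.5477, -0.1823, 0.0851]
eef_rot: [-0.624, -0.328, 0.332, 0.627]
force: [0.2, -0.8, -0.2]
finger_gap: -0.0001
clock: 30.25
position: [0.6618, -0.2766, 0.1228]
eef_rot: [0.628, 0.331, -0.327, -0.624]
force: [-0.4, -0.3, 0.4]
finger_gap: 0.0001
[ 5.8364e-01 -1.3339e-01  1.9512e-01 -8.0000e-05] 0.00036 off [-1.03 -0.81] 0.48
seat off [  45.9 -150.6] z 122.2 Fx,Fy,Fz [0.1 0.6 1. ] gap -0.0002 t 30.7
side 636 [ 0.5837 -0.1334  0.1824 -0.0008] 0.0005 off -0.9758988303352819 -0.8570463947647916 -0.24660763168196453
top 495 [ 5.835e-01 -1.353e-01  2.130e-01 -2.000e-04] 0.0008 off -1.4873792724490018 -2.64291736364328 1.5060019908882651
```

View pics/f2.png

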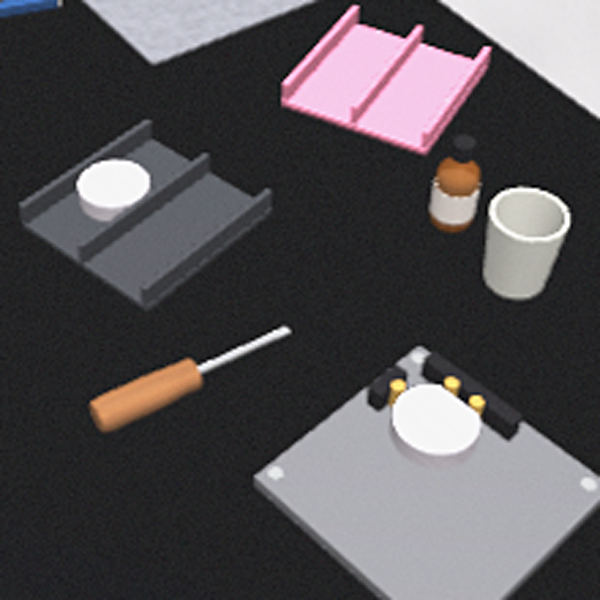

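The blank did not move under about 8 N (fit unchanged to 0.02 mm), so it is home. The view shows it at (437,425) against all three pins, with the round blank and bystanders in place. Handing in.

```bash
python3 -c "
from cell import bot
print(bot.sign_off())"
```

```text
the job is handed in; nothing more can be done
None
```

The mirror blank with the flat is seated in the nest, lying flat and released. My last checks indicate it touches all three pins. I gripped it along the channel, set it down about 50 mm short of the fence and let go. Then I nudged it with shut fingers: towards the fence pins, towards the side pin, and twice diagonally. The job was handed in at about 31 s.

- **Mid-way slip:** the side-pin push left the blank about 0.8 mm off the fence pins. The first diagonal nudge brought it back.
- **Seating check:** the second diagonal nudge reached about 8 N, split about equally between both directions. The blank's fitted position changed by only 0.02 mm before and after.
- **Disagreement:** the final camera fits differ from my seat estimate by 1 to 2.6 mm (side camera 1.0 and 0.8 mm; top camera 1.5 and 2.6 mm). The top camera's yaw is also 1.5° off. I put this down to calibration (good to about 2 mm), so the pin contact rests on the force and no-movement check. The cameras cannot resolve a gap of a few tenths of a millimetre.
- **Bystanders:** the last picture shows the round blank still in the rack. The bottle, beaker and screwdriver look undisturbed; I did not re-measure them.

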